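Tip the test ball out of its tube

ROBOT

A 7-joint arm with a two-finger parallel gripper is mounted at the origin on the work surface. World frame = base frame: x ahead of the robot, y to its left, z up, the work surface at z = 0. Lengths are in m, angles in rad, forces in N, time in s.
With the tool pointing down it reaches from about 0.425 to 0.925 m from the base axis. Payload 6.8 kg.
Tool frame: the origin (TCP) lies at the centre of the arm's flange, where the gripper is bolted on; the fingertips stand 173 mm ahead of it and the grasp point (between the pads) lies 155 mm ahead of it (r.hold_point_z is the distance from the TCP to the grasp point, in m); z points along the fingers, x is the direction in which the jaws open and shut, and the axes are right-handed (so a half turn about z gives the same grasp; the last joint's range is limited). The gripper opens to 85 mm and grips with 20 to 120 N. Pads are 22 mm wide; open, the fingers measure 114 mm over their backs; the gripper's body (76 mm by 85 mm) begins 54 mm behind the grasp point. The pads swing forward as they close: fully open they stand 13 mm farther back than shut.
Start: joints at [1.044, 0.477, 0.022, 1.555, -0.011, 1.109, -0.083], TCP at [0.275, -0.617, 0.405] pointing down, gripper open.
Joint ranges: [-2.96, 2.96], [-0.34, 2.1], [-1.41, 1.46], [0.24, 2.44], [-1.37, 4.51], [0.17, 1.92], [-2.96, 2.96]. Speed limits (rad/s): [2.39, 2.39, 3.14, 3.14, 3.14, 3.14, 3.14].

INTERFACE

Orientations are given as a rotation vector (axis times angle).
In Python, from bench import r gives the robot as it stands.
- The arm moves only by the tool apply_moves, never from a script. Its arguments are lists of equal length, an entry for each row: "dp": the shift along the tool's x, y, z scaled (see below), a list of three; "twist": the turn, a rotation vector about the tool's x, y, z scaled (see below), a list of three; "jaw": the closure in counts, from 0 (fully open) to 255 (shut). In form: {"dp": [[x, y, z], ...], "twist": [[rx, ry, rz], ...], "jaw": [jaw, ...]}. A call has 1 to 20 rows; each row shifts and turns the pose as measured when the row begins, along the tool's axes as they then stand; what a row does not reach is not made up. The controller multiplies each number of a shift by 12 cm and each number of a turn by 120 degrees. A row lasts 1/10 s, in which the tool goes at most 50 mm and 8.59 degrees, less where a joint would pass 70% of its speed; a pose out of reach is approached as far as the arm can. A call with a number of a shift or a turn outside -1 to 1 is refused whole. A call with a gripper value outside its range is refused whole. The fingers move at their own pace and stop on an object; "grip_force" is the grip in N (left out, the last holds). Time passes only in rows, so rows that do not move let the fingers close. It gives the time, the measured TCP pose, the force and the opening at its end, in the units of the state.
- r.get_obs(): the state, without advancing time (a new reading comes with each control period).
- r.grab_frame(name): name is "scene" or "top"; returns a dict with "color" (480x640x3 uint8, red, green, blue), "z_map" (480x640 float32, m along the optical axis (not along the pixel's ray), 0 where there is no reading), "intrinsics" (3x3 intrinsics, pixels), "dist_coeffs" ([k1, k2, p1, p2, k3] as OpenCV has them; the pictures are not rectified), "R" (3x3) and "t" (3): a world point X has camera coordinates R X + t. Camera axes: x right, y down, z forward; pixel columns grow to the right and rows downward; lengths in m; the calibration is good to about 2 mm. A picture is of the moment at which its call begins.
- r.hand_in(): hands the job in, once; it reports no verdict.
The state is a dict: "clock": time; "joints": joint angles; "qvel": joint speeds; "tau": joint torques, N m; "tcp_pos": TCP position; "orientation": TCP orientation; "contact_force": force on the tool from outside, world axes, zero at the start; "moment": the same for the moment, N m; "grip_width": finger opening in m.
Only numpy, scipy, OpenCV 4.12 (cv2) and the standard library are available. Lean on these libraries where they do the work, as an engineer would, in place of code of your own. Each camera call takes 0.05 s, during which the arm holds its last target.

TASK

The optician needs the steel ball for a lens impact test. Pick up the longer of the two clear tubes by the clip at its middle, hold its mouth over the white dish and tilt it just far enough that the ball rolls out into the dish; stop there, so that the brass slug behind the ball stays inside the tube. Then stand the tube upright on its foot on the bench again, anywhere clear, and let go.

Things in the scene. Friction and masses are not known exactly. Their poses are not given: they have to be found in the camera images.
- long_tube_grip (a point): Longer clear tube, 140 mm, outside dia. 30, bore 26, in a grey clip on a flat foot; loose, 0.12 kg. Point: mid tube, on its axis, 45 mm above the foot's underside (90 x 39 mm). z up; x level, to the open mouth, whose centre is 69 mm along x, 10 mm along z (axis rises 8 degrees). Grip the clip: flat sides 30 mm long (x), 39 mm apart (y), up to 68 mm. An 85 mm tube 0.3 m or more aside is not to be used.
- ball_center (a point): Centre of the polished steel ball, 20 mm across, 33 g, loose inside the longer tube, in front of the slug. It sets off once the mouth points about 3 degrees below level (tube tilted some 11 degrees from standing) and takes a second or two to roll out, less if tilted further.
- slug_center (a point): Centre of the brass slug, a plain cylinder 18 mm in diameter and 24 mm long, 52 g, lying loose along the tube against its closed end (behind the ball). It slides, and falls out, once the mouth points some 25 to 36 degrees below level (tube tilted 33 to 44 degrees from standing; friction varies).
- dish_in (a point): Centre of the inner floor of the open white ceramic dish: a round bowl 120 mm across at its rim, the rim 35 mm above the bench; 0.45 kg, loose on the bench.
Mind the look-alikes: they are no part of the job. Leave any purple look-alike of the part that bears long_tube_grip alone. Of the things that look like the part that bears dish_in, the larger one is meant.

How it is judged:
On the way:
1. the ball has rolled into the dish and the slug is still in the tube (horizontal distance between ball_center and dish_in below 0.052 m and height (world z) of ball_center below 0.04 m and distance between slug_center and long_tube_grip below 0.068 m and y of slug_center in the frame of long_tube_grip between -0.012 and 0.012 m and z of slug_center in the frame of long_tube_grip between -0.025 and 0.025 m), for 0.2 s.
At the end, for the whole second after the job is handed in: The ball lies in the dish (its centre within 52 mm of the dish's centre seen from above and below 40 mm), the slug is still inside the longer tube, and that tube stands on its foot on the bench (within 10 degrees of upright, its middle 36 to 56 mm above the bench), released (all of step 1 and angle between long_tube_grip's own z axis and vertical below 0.17 rad and height (world z) of long_tube_grip between 0.036 and 0.056 m); the robot touches nothing.
It fails at once if the brass slug comes out of the tube (distance between slug_center and long_tube_grip above 0.085 m).
It also fails if it takes over 48 s, if anything falls off the work surface, if the arm or the gripper's body presses on something with over 40 N, if the wrist force passes 120 N, or if a joint passes its speed limit or range.

## Working session

There is one attempt and no reset: what is moved stays moved. The work goes in short steps, Python scripts to look and compute and a tool call to move; the robot and the scene stay as the last step left them, time stands still between calls to the robot, and variables do not carry over. Pictures are saved under pics/ and viewed, and the job is handed in when it is done.

Besides the shell and the picture viewer there is one more tool, called after "Emit:" in YAML: its name, and indented under it one key for each argument. apply_moves: Moves the arm, as the interface text tells. Shifts and turns lie within -1 to 1; 1 stands for 12 cm of shift or 120 degrees of turn. Its arguments: {"type":"object","properties":{"dp":{"type":"array"},"twist":{"type":"array"},"jaw":{"type":"array"},"grip_force":{"type":"number"}},"required":["dp","twist","jaw"]}

```bash
mkdir -p pics; ls
python3 - <<'E'
from bench import r
import cv2,numpy as np,pickle
print(r.get_obs())
for n in ["scene","top"]:
    f=r.grab_frame(n); pickle.dump(f,open(f"{n}0.pkl","wb"))
    cv2.imwrite(f"pics/{n}0.png",f["color"][:,:,::-1]); print(n,f["intrinsics"],f["dist_coeffs"],f["R"],f["t"])
E
```

```text
pics
{'clock': 0.0, 'joints': array([ 1.04388459,  0.47779393,  0.02235296,  1.55642726, -0.011497  ,
        1.10932053, -0.08309735]), 'qvel': array([-1.34518441e-03, -5.51160690e-04, -1.26501083e-03, -4.98465485e-05,
        3.98103046e-04, -1.62310371e-03,  8.37214280e-04]), 'tau': array([-6.31548355e-04, -5.96464777e+01,  1.60806678e+00, -2.81203222e+01,
        1.25109981e-02,  9.23611165e-03, -1.15028107e-05]), 'tcp_pos': array([ 0.27439691, -0.61641331,  0.40374005]), 'orientation': array([-2.63398706e+00,  1.71063079e+00,  2.51335716e-03]), 'contact_force': array([ 0.81584629,  0.39220628, -0.63742084]), 'moment': array([-0.04408261, -0.01297536,  0.00647233]), 'grip_width': 0.08496225914216632}
scene [[450.51252365   0.         312.80155695]
 [  0.         450.51252365 240.67319404]
 [  0.           0.           1.        ]] [0.03264548 0.         0.         0.         0.        ] [[ 0.34752921  0.93741279 -0.02192494]
 [ 0.57200024 -0.23047084 -0.78720957]
 [-0.74299339  0.26103725 -0.61629569]] [-0.26423544 -0.28917482  1.3910299 ]
top [[450.47622472   0.         320.38588947]
 [  0.         450.47622472 241.57290311]
 [  0.           0.           1.        ]] [-0.10087065  0.          0.          0.          0.        ] [[-0.02088067 -0.99870823 -0.04632349]
 [-0.99681781  0.02436163 -0.07589967]
 [ 0.07693014  0.04459124 -0.99603884]] [0.08709297 0.58608153 0.85736692]
```

View pics/scene0.png

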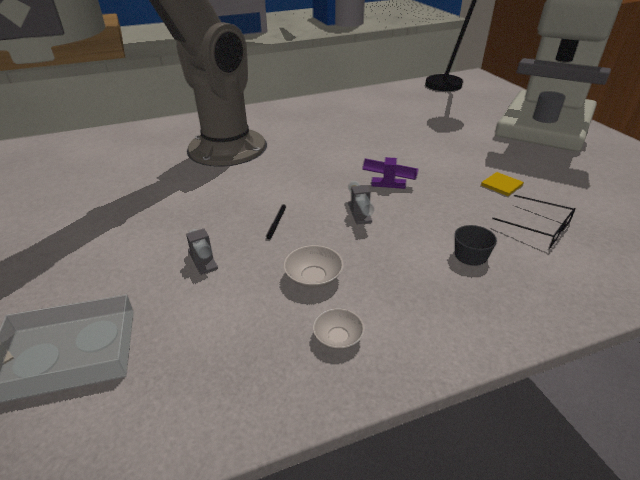

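View pics/top0.png

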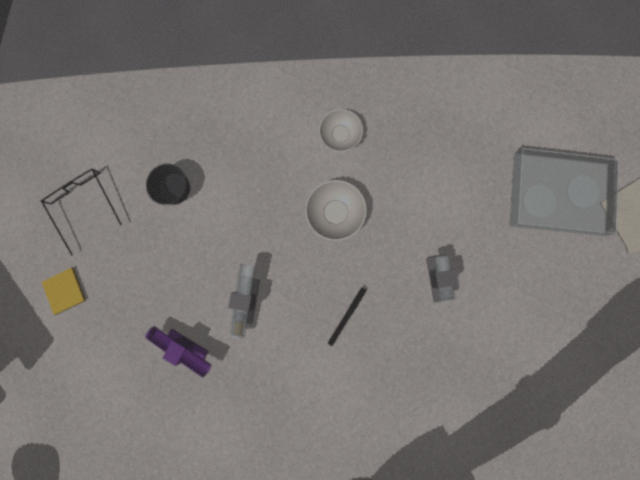

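Candidates for the tube in the top view are the clear one at (242,300), a shorter clear one at (442,278) and a purple one at (178,352). For the dish there is a large one at (336,210), a small one at (342,130) and a black cup at (168,185). I choose the tube at (242,300) and the dish at (336,210), and check them in a crop.

```bash
cat > h.py <<'E'
import numpy as np,cv2,pickle
def ray(f,px):
    p=cv2.undistortPoints(np.array([[px]],float),f["intrinsics"],f["dist_coeffs"])[0,0]
    d=f["R"].T@np.array([p[0],p[1],1.]); c=-f["R"].T@f["t"]; return c,d
def atz(f,px,z):
    c,d=ray(f,px); return c+d*(z-c[2])/d[2]
def cloud(f):
    h,w=f["z_map"].shape
    u,v=np.meshgrid(np.arange(w),np.arange(h))
    p=cv2.undistortPoints(np.stack([u,v],-1).reshape(-1,1,2).astype(float),f["intrinsics"],f["dist_coeffs"]).reshape(h,w,2)
    z=f["z_map"]; X=np.dstack([p[...,0]*z,p[...,1]*z,z]); return (X-f["t"])@f["R"]
E
python3 - <<'E'
from h import *
f=pickle.load(open("top0.pkl","rb")); s=pickle.load(open("scene0.pkl","rb"))
a=cv2.resize(f["color"][245:355,190:300],(440,440),interpolation=cv2.INTER_CUBIC)
b=cv2.resize(s["color"][165:245,320:400],(400,400)[::1],interpolation=cv2.INTER_CUBIC)
b=cv2.copyMakeBorder(b,0,40,0,0,cv2.BORDER_CONSTANT)
cv2.imwrite("pics/crop.png",np.clip(np.hstack([a,b])[:,:,::-1]*1.7,0,255))
P=cloud(f)
for px in [(245,268),(242,285),(242,300),(240,310),(238,325),(336,210),(336,182),(307,210),(365,210),(336,238)]:
    print(px,P[px[1],px[0]].round(4),atz(f,px,0.045).round(4))
print(np.unique((f["z_map"]==0).sum()))
# clip
for (x0,x1,y0,y1) in [(225,262,280,320)]:
    Q=P[y0:y1,x0:x1]; m=(Q[...,2]>0.055)&(Q[...,2]<.09)
    q=Q[m]; print(len(q),q.mean(0),q.min(0),q.max(0)); print(cv2.minAreaRect((q[:,:2]*1000).astype(np.float32)))
E
```

```text
(245, 268) [0.5383 0.2136 0.0702] [0.5389 0.2191 0.045 ]
(242, 285) [0.5067 0.2204 0.0669] [0.5064 0.2252 0.045 ]
(242, 300) [0.4789 0.2201 0.0696] [0.4777 0.2256 0.045 ]
(240, 310) [0.4604 0.2241 0.0697] [0.4586 0.2297 0.045 ]
(238, 325) [0.4311 0.2317 0.0547] [0.4301 0.234  0.045 ]
(336, 210) [0.6518 0.0419 0.0082] [0.6463 0.0416 0.045 ]
(336, 182) [0.7031 0.0403 0.0348] [0.7009 0.0403 0.045 ]
(307, 210) [0.6495 0.0982 0.034 ] [0.6479 0.0974 0.045 ]
(365, 210) [ 0.6462 -0.0144  0.0361] [ 0.6449 -0.0139  0.045 ]
(336, 238) [0.5933 0.043  0.0346] [0.5924 0.0429 0.045 ]
[1179]
656 [0.48189104 0.22369574 0.06556426] [0.4424505  0.2036297  0.05503457] [0.51619266 0.247348   0.07395002]
((479.9905090332031, 225.3765411376953), (40.158817291259766, 77.95722961425781), 79.73664093017578)[ WARN:0@0.095] global loadsave.cpp:1063 imwrite_ Unsupported depth image for selected encoder is fallbacked to CV_8U.
```

View pics/crop.png

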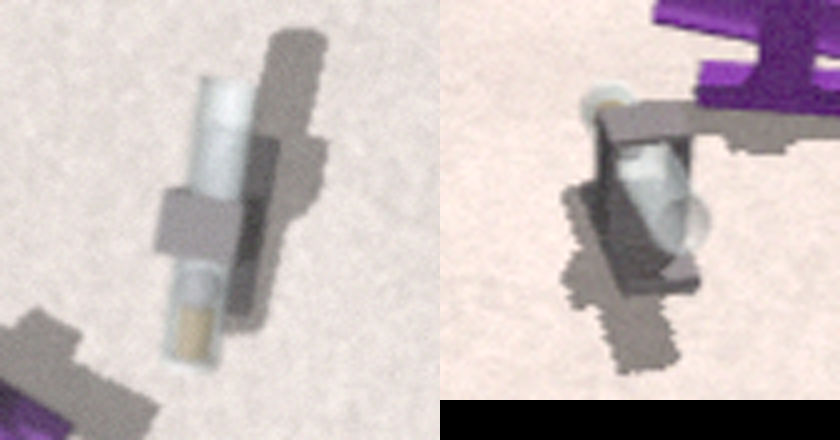

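The crop shows the clear tube with the brass slug at its near end (crop 195,330) and the ball in front of it (197,285). The mouth is at the top (228,80), pointing roughly +x. The short tube and the purple one are ruled out.

Run:
```python
from h import *
f=pickle.load(open("top0.pkl","rb")); s=pickle.load(open("scene0.pkl","rb"))
P=cloud(f)
m=atz(f,(190+228/4-.4,245+82/4-.4),0.055+.012); b=atz(f,(190+190/4-.4,245+362/4-.4),0.035+.012)
c=atz(f,(190+199.5/4-.4,245+222/4-.4),0.068)
print(m,b,c,m-b,np.degrees(np.arctan2((m-b)[1],(m-b)[0])),(m+b)/2)
# grey clip by colour + height
col=f["color"].astype(int).mean(-1)
sub=np.zeros(col.shape,bool); sub[275:330,215:270]=1
for lo,hi in [(60,105)]:
    g=sub&(P[...,2]>.06)&(P[...,2]<.076); q=P[g]
    print(g.sum()); 
    k=g&(col<np.percentile(col[g],60)); print(np.percentile(col[g],[5,25,50,75,95]),cv2.minAreaRect((P[k][:,:2]*1000).astype(np.float32)),np.median(P[k],0))
Ps=cloud(s)
k=np.zeros(Ps.shape[:2],bool);k[165:245,335:395]=1
g=k&(Ps[...,2]>.064)&(Ps[...,2]<.075)&(s["color"].max(-1)-s["color"].min(-1)<25); print(g.sum(),cv2.minAreaRect((Ps[g][:,:2]*1000).astype(np.float32)))
# foot
g=sub&(P[...,2]<.02)&(P[...,2]>.004); print('foot',g.sum(),P[g].mean(0))
# dish rim circle
k=np.zeros(col.shape,bool);k[165:255,295:380]=1
g=k&(P[...,2]>.028)&(P[...,2]<.045); print(cv2.minEnclosingCircle((P[g][:,:2]*1000).astype(np.float32)))
k2=np.zeros(col.shape,bool);k2[100:155,310:370]=1
g=k2&(P[...,2]>.018)&(P[...,2]<.045); print(cv2.minEnclosingCircle((P[g][:,:2]*1000).astype(np.float32)))
```

```text
[0.54377083 0.2112192  0.067     ] [0.41111457 0.23554196 0.047     ] [0.4787028 0.2252409 0.068    ] [ 0.13265626 -0.02432276  0.02      ] -10.38988074050879 [0.4774427  0.22338058 0.057     ]
602
[ 84.33333333  91.66666667  95.66666667 115.33333333 127.33333333] ((493.85833740234375, 222.12179565429688), (38.41415786743164, 68.06714630126953), 80.5306167602539) [0.47695721 0.22418278 0.06903759]
209 ((503.3163146972656, 218.4406280517578), (38.80206298828125, 86.82041931152344), 78.3207778930664)
foot 299 [0.47727456 0.21918638 0.00809176]
((648.5694580078125, 42.697265625), 59.481956481933594)
((810.7310791015625, 28.32966423034668), 45.10621643066406)
```

```bash
cat >> h.py <<'E'
from scipy.spatial.transform import Rotation as Ro
def tgt(yaw_deg,tilt_deg=0,flip=False):
    # tube frame yaw, tilt mouth down; tool z down, tool x along +-tube y
    T=Ro.from_euler('ZY',[yaw_deg,tilt_deg],degrees=True).as_matrix()
    s=-1 if flip else 1
    x=s*T[:,1]; z=-T[:,2]; return np.column_stack([x,np.cross(z,x),z])
def delta(o,gp,Rt):
    p=np.array(o["tcp_pos"]);Rc=Ro.from_rotvec(o["orientation"]).as_matrix()
    tp=np.array(gp)-0.155*Rt[:,2]
    return Rc.T@(tp-p), np.degrees(Ro.from_matrix(Rc.T@Rt).as_rotvec())
E
python3 - <<'E'
from h import *
from bench import r
o=r.get_obs(); print(r.hold_point_z); R=Ro.from_rotvec(o["orientation"]).as_matrix(); print(R.round(3))
for fl in (0,1):
    for gp in [(.5,-.2,.25),(.477,.224,.2)]:
        d,w=delta(o,gp,tgt(-10.2,0,fl)); print(fl,gp,(d/.12).round(3),w.round(2),(w/120).round(3))
E
```

```text
0.1547
[[ 0.407 -0.914 -0.001]
 [-0.914 -0.407  0.001]
 [-0.002  0.    -1.   ]]
0 (0.5, -0.2, 0.25) [-2.406 -3.129 -0.006] [-1.200e-01  4.000e-02 -1.458e+02] [-1.000e-03  0.000e+00 -1.215e+00]
0 (0.477, 0.224, 0.2) [-5.711 -4.391  0.416] [-1.200e-01  4.000e-02 -1.458e+02] [-1.000e-03  0.000e+00 -1.215e+00]
1 (0.5, -0.2, 0.25) [-2.406 -3.129 -0.006] [3.00e-02 9.00e-02 3.42e+01] [0.    0.001 0.285]
1 (0.477, 0.224, 0.2) [-5.711 -4.391  0.416] [3.00e-02 9.00e-02 3.42e+01] [0.    0.001 0.285]
```

```bash
cat >> h.py <<'E'
def rows(o,wps,Rt_list):
    """wps: list of grasp points world per row; prints scaled rows"""
    p=np.array(o["tcp_pos"]);Rc=Ro.from_rotvec(o["orientation"]).as_matrix()
    D=[];W=[]
    for gp,Rt in zip(wps,Rt_list):
        tp=np.array(gp)-0.155*Rt[:,2]
        D.append([round(v,2) for v in (Rc.T@(tp-p)/.12).tolist()]); W.append([round(v,3) for v in (Ro.from_matrix(Rc.T@Rt).as_rotvec(degrees=True)/120).tolist()])
        p=p+Rc@np.array(D[-1])*.12; Rc=Rc@Ro.from_rotvec(np.array(W[-1])*120,degrees=True).as_matrix()
    print(D);print(W)
E
python3 - <<'E'
from h import *
from bench import r
o=r.get_obs(); R0=Ro.from_rotvec(o["orientation"]); Rt=tgt(-10.2)
w=(R0.inv()*Ro.from_matrix(Rt)).as_rotvec()
p0=np.array(o["tcp_pos"])-[0,0,.155]
N=20
k=np.arange(1,N+1)/N
rows(o,[p0+(np.array([.5,-.2,.25])-p0)*a for a in k],[(R0*Ro.from_rotvec(w*a)).as_matrix() for a in k])
E
```

```text
[[-0.12, -0.16, -0.0], [-0.1, -0.17, -0.0], [-0.08, -0.18, -0.0], [-0.05, -0.19, -0.0], [-0.03, -0.19, -0.0], [-0.0, -0.2, -0.0], [0.02, -0.2, -0.0], [0.05, -0.19, -0.0], [0.07, -0.18, -0.0], [0.09, -0.18, -0.0], [0.11, -0.16, -0.0], [0.14, -0.15, -0.0], [0.15, -0.12, -0.0], [0.16, -0.11, -0.0], [0.18, -0.08, -0.01], [0.19, -0.07, 0.0], [0.19, -0.03, 0.0], [0.2, -0.02, 0.0], [0.2, 0.02, 0.0], [0.19, 0.03, 0.0]]
[[-0.0, 0.0, -0.061], [-0.0, 0.0, -0.061], [-0.0, 0.0, -0.06], [-0.0, 0.0, -0.061], [-0.0, 0.0, -0.061], [-0.0, 0.0, -0.061], [-0.0, -0.0, -0.06], [-0.0, -0.0, -0.061], [-0.0, -0.0, -0.061], [-0.0, -0.0, -0.061], [-0.0, -0.0, -0.06], [-0.001, -0.0, -0.061], [0.0, -0.0, -0.061], [0.0, -0.0, -0.061], [0.0, 0.0, -0.06], [0.0, 0.0, -0.061], [0.0, 0.0, -0.061], [0.0, 0.0, -0.061], [0.0, 0.0, -0.06], [0.0, 0.0, -0.061]]
```

Emit:
apply_moves:
  dp:
    - [-0.12, -0.16, 0]
    - [-0.1, -0.17, 0]
    - [-0.08, -0.18, 0]
    - [-0.05, -0.19, 0]
    - [-0.03, -0.19, 0]
    - [0, -0.2, 0]
    - [0.02, -0.2, 0]
    - [0.05, -0.19, 0]
    - [0.07, -0.18, 0]
    - [0.09, -0.18, 0]
    - [0.11, -0.16, 0]
    - [0.14, -0.15, 0]
    - [0.15, -0.12, 0]
    - [0.16, -0.11, 0]
    - [0.18, -0.08, 0]
    - [0.19, -0.07, 0]
    - [0.19, -0.03, 0]
    - [0.2, -0.02, 0]
    - [0.2, 0.02, 0]
    - [0.19, 0.03, 0]
  twist:
    - [0, 0, -0.06]
    - [0, 0, -0.06]
    - [0, 0, -0.06]
    - [0, 0, -0.06]
    - [0, 0, -0.06]
    - [0, 0, -0.06]
    - [0, 0, -0.06]
    - [0, 0, -0.06]
    - [0, 0, -0.06]
    - [0, 0, -0.06]
    - [0, 0, -0.06]
    - [0, 0, -0.06]
    - [0, 0, -0.06]
    - [0, 0, -0.06]
    - [0, 0, -0.06]
    - [0, 0, -0.06]
    - [0, 0, -0.06]
    - [0, 0, -0.06]
    - [0, 0, -0.06]
    - [0, 0, -0.06]
  jaw: [0, 0, 0, 0, 0, 0, 0, 0, 0, 0, 0, 0, 0, 0, 0, 0, 0, 0, 0, 0]

```text
clock: 2.1
tcp_pos: [0.4893, -0.1785, 0.3961]
orientation: [-2.332, -2.08, 0.009]
contact_force: [0.4, -0.2, 0.2]
grip_width: 0.0856
```

Run:
```python
from h import *
from bench import r
o=r.get_obs(); print(o["clock"],o["joints"].round(2))
d,w=delta(o,(.477,.224,.2),tgt(-10.2)); print((d/.12).round(3),(w/120).round(4),w.round(1))
```

```text
2.1 [ 0.79  0.31 -0.67  1.89  0.21  1.03  1.49]
[ 3.319 -0.477  0.373] [-0.0078 -0.0031  0.0305] [-0.9 -0.4  3.7]
```

Emit:
apply_moves:
  dp:
    - [0.24, -0.03, 0.03]
    - [0.24, -0.03, 0.03]
    - [0.24, -0.03, 0.03]
    - [0.24, -0.03, 0.03]
    - [0.24, -0.03, 0.03]
    - [0.24, -0.03, 0.03]
    - [0.24, -0.03, 0.03]
    - [0.24, -0.03, 0.03]
    - [0.24, -0.03, 0.03]
    - [0.24, -0.03, 0.03]
    - [0.24, -0.03, 0.03]
    - [0.24, -0.03, 0.03]
    - [0.24, -0.03, 0.03]
    - [0.2, -0.03, 0.0]
    - [0, 0, 0]
  twist:
    - [-0.001, 0, 0.002]
    - [-0.001, 0, 0.002]
    - [-0.001, 0, 0.002]
    - [-0.001, 0, 0.002]
    - [-0.001, 0, 0.002]
    - [-0.001, 0, 0.002]
    - [-0.001, 0, 0.002]
    - [-0.001, 0, 0.002]
    - [0, 0, 0.002]
    - [0, 0, 0.002]
    - [0, 0, 0.002]
    - [0, 0, 0.002]
    - [0, 0, 0.002]
    - [0, 0, 0.002]
    - [0, 0, 0]
  jaw: [0, 0, 0, 0, 0, 0, 0, 0, 0, 0, 0, 0, 0, 0, 0]

```text
clock: 3.6
tcp_pos: [0.4915, 0.2404, 0.3467]
orientation: [-2.396, -2.019, -0.002]
contact_force: [-0.4, -0.8, -0.2]
grip_width: 0.0853
```

Run:
```python
from h import *
from bench import r
o=r.get_obs(); print(o["clock"],o["joints"].round(2))
d,w=delta(o,(.477,.224,.15),tgt(-10.2)); print((d/.12).round(3),(w/120).round(4),w.round(1))
f=r.grab_frame("scene"); cv2.imwrite("pics/a1.png",f["color"][:,:,::-1])
```

```text
3.6 [ 0.04  0.44 -0.77  1.88  0.36  0.97  0.51]
[-0.157 -0.094  0.347] [-0.0027 -0.003   0.0037] [-0.3 -0.4  0.4]
```

View pics/a1.png

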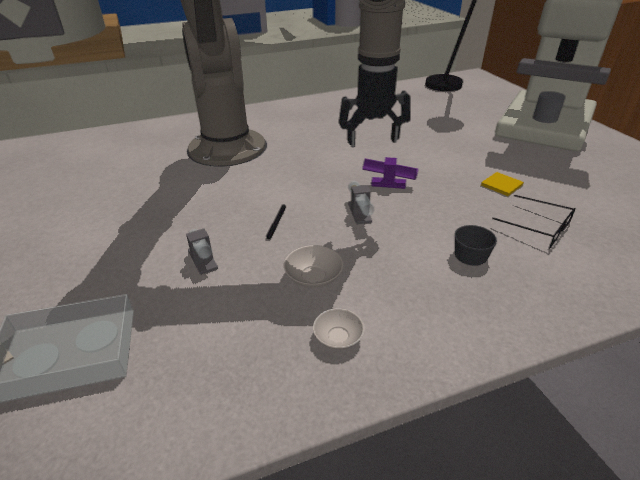

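The gripper hangs above the tube (pixel 375,120, tube at 360,205) and the purple tube is clear of the finger paths. Descending now.

Emit:
apply_moves:
  dp:
    - [-0.08, -0.05, 0.17]
    - [-0.08, -0.05, 0.17]
    - [0, 0, 0.1]
    - [0, 0, 0]
  twist:
    - [-0.001, -0.001, 0.002]
    - [-0.001, -0.001, 0.002]
    - [0, 0, 0]
    - [0, 0, 0]
  jaw: [0, 0, 0, 0]

```text
clock: 4.05
tcp_pos: [0.4771, 0.2177, 0.2916]
orientation: [2.416, 2.007, -0.004]
contact_force: [-0.2, -0.0, -0.3]
grip_width: 0.0853
```

Run:
```python
from h import *
from bench import r
o=r.get_obs(); print(o["clock"])
d,w=delta(o,(.477,.224,.05),tgt(-10.2)); print((d/.12).round(3),(w/120).round(4),w.round(1))
```

```text
4.05
[ 0.053 -0.01   0.722] [-0.0004  0.0012 -0.003 ] [-0.   0.1 -0.4]
```

Emit:
apply_moves:
  dp:
    - [0.05, -0.01, 0.05]
    - [0, 0, 0.1]
    - [0, 0, 0.1]
    - [0, 0, 0.1]
    - [0, 0, 0.1]
    - [0, 0, 0.1]
    - [0, 0, 0.1]
    - [0, 0, 0.05]
    - [0, 0, 0]
  twist:
    - [0, 0, -0.002]
    - [0, 0, 0]
    - [0, 0, 0]
    - [0, 0, 0]
    - [0, 0, 0]
    - [0, 0, 0]
    - [0, 0, 0]
    - [0, 0, 0]
    - [0, 0, 0]
  jaw: [0, 0, 0, 0, 0, 0, 0, 0, 0]

```text
clock: 4.95
tcp_pos: [0.4787, 0.2247, 0.201]
orientation: [2.412, 2.011, -0.001]
contact_force: [-0.4, -0.6, -0.1]
grip_width: 0.0855
```

Run:
```python
from h import *
from bench import r
o=r.get_obs(); print(o["clock"])
d,w=delta(o,(.477,.224,.05),tgt(-10.2)); print((d/.12).round(3),(w/120).round(4),w.round(1))
f=r.grab_frame("top"); cv2.imwrite("pics/a2.png",cv2.resize(f["color"][220:370,150:330],(720,600))[:,:,::-1])
```

```text
4.95
[-0.008 -0.013 -0.033] [ 0.0001  0.0006 -0.0013] [ 0.   0.1 -0.2]
```

View pics/a2.png

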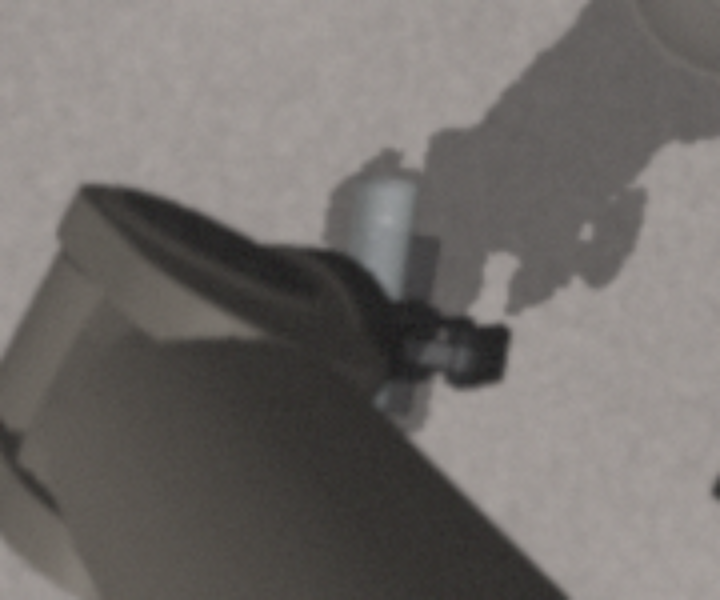

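The gripper straddles the clip (picture around 400,340) and the tube mouth end is still in place at (385,190). Close.

Emit:
apply_moves:
  dp:
    - [0, 0, 0]
    - [0, 0, 0]
    - [0, 0, 0]
    - [0, 0, 0]
    - [0, 0, 0]
    - [0, 0, 0]
    - [0, 0, 0]
    - [0, 0, 0]
  twist:
    - [0, 0, 0]
    - [0, 0, 0]
    - [0, 0, 0]
    - [0, 0, 0]
    - [0, 0, 0]
    - [0, 0, 0]
    - [0, 0, 0]
    - [0, 0, 0]
  jaw: [160, 160, 255, 255, 255, 255, 255, 255]
  grip_force: 60

```text
clock: 5.8
tcp_pos: [0.4793, 0.2248, 0.2029]
orientation: [2.412, 2.01, 0.003]
contact_force: [0.2, 1.1, -1.3]
grip_width: 0.0387
```

Run:
```python
from h import *
from bench import r
o=r.get_obs(); print(o["clock"],o["grip_width"],o["contact_force"])
```

```text
5.8 0.038714114519675095 [ 0.16277055  1.13378282 -1.33296229]
```

Run:
```python
from h import *
from bench import r
o=r.get_obs()
d,w=delta(o,(.548,.061,.12),tgt(-10.2)); print((d/.12).round(3),(w/120).round(4),w.round(1))
```

```text
[-1.239  0.811 -0.599] [ 0.0014 -0.0001 -0.0015] [ 0.2 -0.  -0.2]
```

Emit:
apply_moves:
  dp:
    - [0, 0, -0.05]
    - [0, 0, -0.1]
    - [0, 0, -0.1]
    - [0, 0, -0.1]
    - [0, 0, -0.1]
    - [0, 0, -0.1]
    - [0, 0, 0]
  twist:
    - [0, 0, 0]
    - [0, 0, 0]
    - [0, 0, 0]
    - [0, 0, 0]
    - [0, 0, 0]
    - [0, 0, 0]
    - [0, 0, 0]
  jaw: [255, 255, 255, 255, 255, 255, 255]

```text
clock: 6.5
tcp_pos: [0.4792, 0.2252, 0.2762]
orientation: [2.411, 2.01, 0.006]
contact_force: [-1.0, -0.3, -2.9]
grip_width: 0.0385
```

Run:
```python
from h import *
from bench import r
o=r.get_obs();print(o["grip_width"],o["contact_force"])
d,w=delta(o,(.548,.061,.12),tgt(-10.2)); print((d/.12).round(3),(w/120).round(4),w.round(1))
f=r.grab_frame("scene"); cv2.imwrite("pics/a3.png",cv2.resize(f["color"][100:300,260:480],(660,600))[:,:,::-1])
```

```text
0.038533982192890316 [-1.03826241 -0.30289114 -2.85992131]
[-1.243  0.81   0.012] [ 0.0022 -0.0007 -0.0013] [ 0.3 -0.1 -0.2]
```

View pics/a3.png

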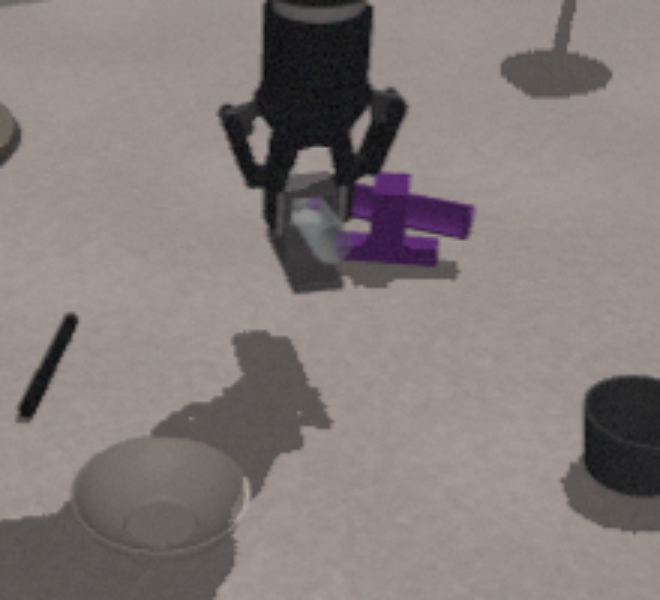

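The tube is held level by the clip (310,225), clear of the bench. Carry it towards the dish, smoothly.

Emit:
apply_moves:
  dp:
    - [-0.05, 0.03, 0]
    - [-0.08, 0.05, 0]
    - [-0.1, 0.07, 0]
    - [-0.11, 0.07, 0]
    - [-0.12, 0.08, 0]
    - [-0.12, 0.08, 0]
    - [-0.12, 0.08, 0]
    - [-0.12, 0.08, 0]
    - [-0.12, 0.08, 0]
    - [-0.1, 0.07, 0]
    - [-0.08, 0.05, 0]
    - [-0.05, 0.04, 0]
    - [-0.03, 0.02, 0]
    - [0, 0, 0]
  twist:
    - [0, 0, 0]
    - [0, 0, 0]
    - [0, 0, 0]
    - [0, 0, 0]
    - [0, 0, 0]
    - [0, 0, 0]
    - [0, 0, 0]
    - [0, 0, 0]
    - [0, 0, 0]
    - [0, 0, 0]
    - [0, 0, 0]
    - [0, 0, 0]
    - [0, 0, 0]
    - [0, 0, 0]
  jaw: [255, 255, 255, 255, 255, 255, 255, 255, 255, 255, 255, 255, 255, 255]

```text
clock: 7.95
tcp_pos: [0.5497, 0.0463, 0.2672]
orientation: [-2.418, -2.002, 0.02]
contact_force: [-0.3, 0.2, -2.0]
grip_width: 0.0385
```

Run:
```python
from h import *
from bench import r
o=r.get_obs();print(o["clock"],o["grip_width"],o["contact_force"],o["joints"].round(2))
d,w=delta(o,(.548,.061,.095),tgt(-10.2)); print((d/.12).round(3),(w/120).round(4),w.round(1))
f=r.grab_frame("top");pickle.dump(f,open("top1.pkl","wb")); cv2.imwrite("pics/a4.png",cv2.resize(f["color"][150:330,220:420],(660,594))[:,:,::-1])
```

```text
7.95 0.038505120979620416 [-0.2687194   0.15332299 -1.97420643] [ 0.32  0.54 -0.67  1.93  0.45  0.84  0.79]
[ 0.119 -0.035  0.143] [-0.0046  0.0041 -0.0046] [-0.6  0.5 -0.6]
```

View pics/a4.png

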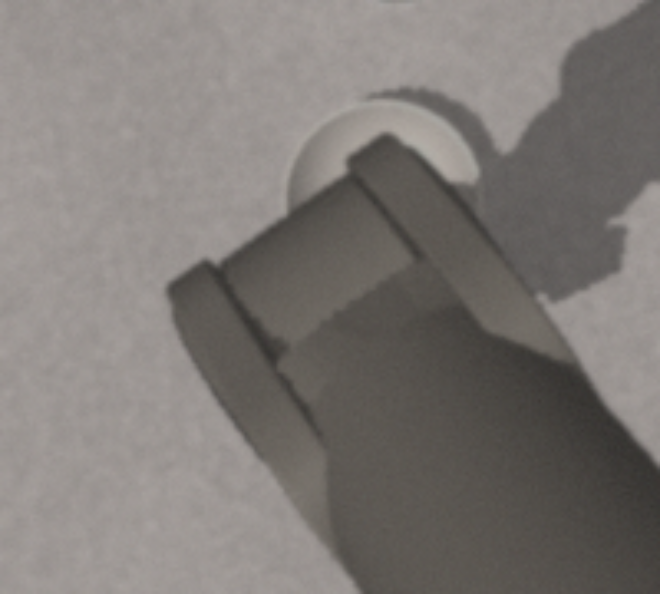

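The top view is blocked by the arm over the dish (visible at 390,150). I correct the position from the measured pose and use the scene view.

Emit:
apply_moves:
  dp:
    - [0.06, -0.02, 0.05]
    - [0.06, -0.01, 0.05]
    - [0, 0, 0.04]
    - [0, 0, 0]
    - [0, 0, 0]
  twist:
    - [-0.002, 0.002, -0.002]
    - [-0.002, 0.002, -0.002]
    - [0, 0, 0]
    - [0, 0, 0]
    - [0, 0, 0]
  jaw: [255, 255, 255, 255, 255]

```text
clock: 8.5
tcp_pos: [0.5472, 0.0665, 0.2488]
orientation: [-2.402, -2.021, -0.001]
contact_force: [-0.4, -0.4, -1.7]
grip_width: 0.0387
```

Run:
```python
from h import *
from bench import r
o=r.get_obs();print(o["clock"],o["grip_width"],o["contact_force"],o["joints"].round(2))
d,w=delta(o,(.548,.061,.093),tgt(-10.2)); print((d/.12).round(3),(w/120).round(4),w.round(1))
f=r.grab_frame("scene");pickle.dump(f,open("s1.pkl","wb")); cv2.imwrite("pics/a5.png",cv2.resize(f["color"][150:330,220:420],(660,594))[:,:,::-1])
P=cloud(f); 
# project expected mouth centre
p=np.array(o["tcp_pos"]);R=Ro.from_rotvec(o["orientation"]).as_matrix()
tx,ty,tz=R[:,1],R[:,0],-R[:,2]
print('tube x dir',tx.round(3), np.cross(tx,ty)-tz)
g=p+R[:,2]*.158
for n,q in [('pt',g),('mouth',g+tx*.069+tz*.010),('foot',g+tx*.045-tz*.045),('dish',np.array([.6486,.0427,.008]))]:
    im=cv2.projectPoints(q[None],cv2.Rodrigues(f["R"])[0],f["t"],f["intrinsics"],f["dist_coeffs"])[0][0,0]
    print(n,q.round(4),im.round(1),((im-[220,150])*3.3).round(0))
```

```text
8.5 0.03867178258157522 [-0.35546277 -0.36014922 -1.73232097] [ 0.28  0.57 -0.66  1.94  0.48  0.79  0.75]
[-0.044  0.014  0.006] [-0.0008 -0.0012  0.0029] [-0.1 -0.1  0.3]
tube x dir [ 0.985 -0.171 -0.002] [2.16840434e-19 4.33680869e-19 0.00000000e+00]
pt [0.5471 0.067  0.0908] [306.5 210.6] [285. 200.]
mouth [0.6151 0.0551 0.1007] [312.3 225.8] [305. 250.]
foot [0.5914 0.0594 0.0457] [310.9 240.4] [300. 298.]
dish [0.6486 0.0427 0.008 ] [313.3 273. ] [308. 406.]
```

View pics/a5.png

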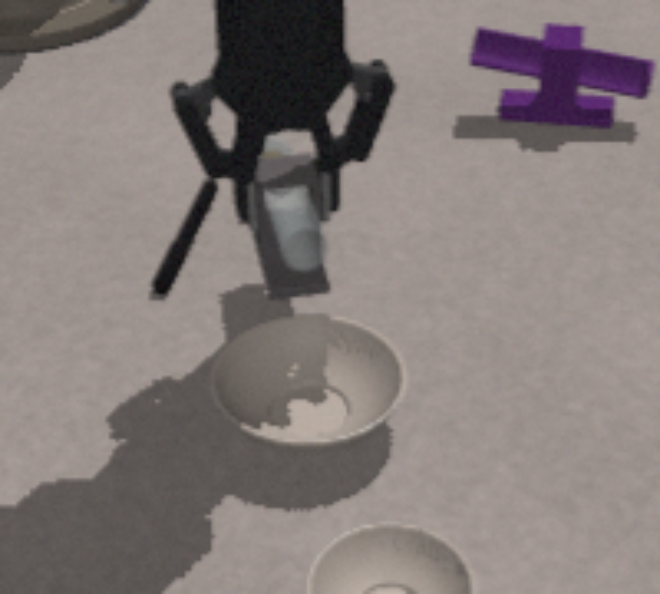

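Projected mouth (305,250) and foot edge (300,298) match the picture; the dish is straight ahead. Now pre-tilt 8° about the clip.

Run:
```python
from h import *
from bench import r
o=r.get_obs()
g0=np.array(o["tcp_pos"])+.155*Ro.from_rotvec(o["orientation"]).as_matrix()[:,2]
G=np.array([.548,.061,.088])
rows(o,[g0+(G-g0)*min(1,k/3) for k in range(1,6)],[tgt(-10.2,1.6*k) for k in range(1,6)])
```

```text
[[-0.01, 0.04, 0.02], [-0.02, 0.04, 0.01], [-0.01, 0.04, 0.02], [-0.0, 0.04, -0.0], [-0.0, 0.04, 0.0]]
[[0.013, -0.001, 0.003], [0.013, -0.0, -0.0], [0.013, -0.0, -0.0], [0.014, -0.0, -0.0], [0.013, -0.0, -0.0]]
```

Emit:
apply_moves:
  dp:
    - [-0.01, 0.04, 0.02]
    - [-0.02, 0.04, 0.01]
    - [-0.01, 0.04, 0.01]
    - [0, 0.04, 0]
    - [0, 0.04, 0]
    - [0, 0, 0]
  twist:
    - [0.013, -0.001, 0.003]
    - [0.013, 0, 0]
    - [0.013, 0, 0]
    - [0.013, 0, 0]
    - [0.013, 0, 0]
    - [0, 0, 0]
  jaw: [255, 255, 255, 255, 255, 255]

```text
clock: 9.15
tcp_pos: [0.5733, 0.054, 0.2423]
orientation: [-2.324, -1.934, 0.144]
contact_force: [0.1, 0.4, -2.9]
grip_width: 0.0382
```

```bash
cat > chk.py <<'E'
from h import *
from bench import r
import sys
def chk(name=None):
    o=r.get_obs()
    p=np.array(o["tcp_pos"]);R=Ro.from_rotvec(o["orientation"]).as_matrix()
    tx,tz=R[:,1],-R[:,2]; g=p+R[:,2]*.158
    m=g+tx*.069+tz*.010; mb=m-tz*.013; ft=g+tx*.045-tz*.045; D=np.array([.6486,.0427])
    print(o["clock"],'tilt',np.degrees(np.arcsin(-tx[2])).round(2),'roll',np.degrees(np.arcsin(R[2,0])).round(2),'pt',g.round(4),'mouth',mb.round(4),'fromdish',np.linalg.norm(mb[:2]-D).round(4),'foot',ft.round(4),np.linalg.norm(ft[:2]-D).round(4),'gw',o["grip_width"].round(4),o["contact_force"].round(1))
    if name:
        f=r.grab_frame("scene");cv2.imwrite(f"pics/{name}.png",cv2.resize(f["color"][170:310,240:400],(680,595),interpolation=cv2.INTER_CUBIC)[:,:,::-1])
    return o
E
python3 - <<'E'
from chk import *
o=chk("a6")
E
```

```text
Traceback (most recent call last):
  File "chk.py", line 9, in chk
    print(o["clock"],'tilt',np.degrees(np.arcsin(-tx[2])).round(2),'roll',np.degrees(np.arcsin(R[2,0])).round(2),'pt',g.round(4),'mouth',mb.round(4),'fromdish',np.linalg.norm(mb[:2]-D).round(4),'foot',ft.round(4),np.linalg.norm(ft[:2]-D).round(4),'gw',o["grip_width"].round(4),o["contact_force"].round(1))
                                                                                                                                                                                                                                                            ^^^^^^^^^^^^^^^^^^^^^
AttributeError: 'float' object has no attribute 'round'
```

```bash
sed -i 's/o\["grip_width"\].round(4)/round(o["grip_width"],4)/' chk.py
python3 - <<'E'
from chk import *
o=chk("a6")
E
```

```text
9.15 tilt 8.51 roll 0.01 pt [0.5503 0.0582 0.086 ] mouth [0.617  0.0459 0.0729] fromdish 0.0317 foot [0.5876 0.0514 0.0349] 0.0617 gw 0.0382 [ 0.1  0.4 -2.9]
```

View pics/a6.png

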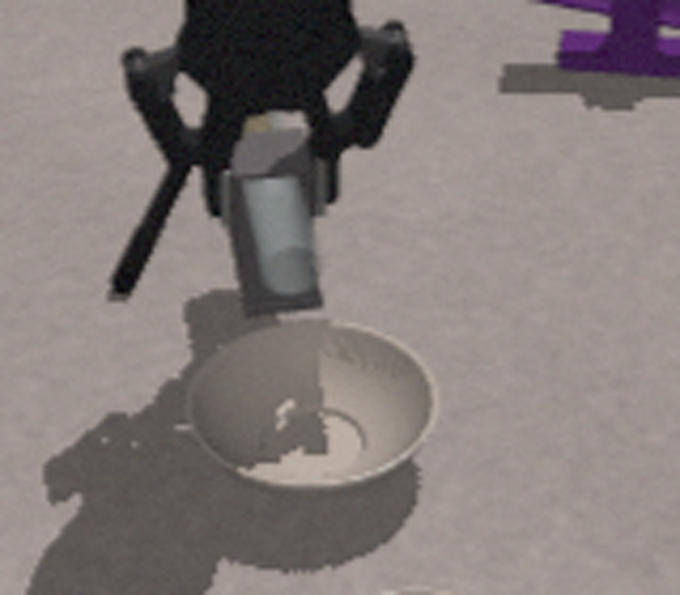

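Tilt is 8.5°, mouth over the dish 32 mm short of centre and 7 cm up, ball not yet out. Now to about 13°, then wait.

Emit:
apply_moves:
  dp:
    - [0, 0.02, 0]
    - [0, 0.02, 0]
    - [0, 0.02, 0]
    - [0, 0, 0]
    - [0, 0, 0]
    - [0, 0, 0]
    - [0, 0, 0]
    - [0, 0, 0]
  twist:
    - [0.0125, 0, 0]
    - [0.0125, 0, 0]
    - [0.0125, 0, 0]
    - [0, 0, 0]
    - [0, 0, 0]
    - [0, 0, 0]
    - [0, 0, 0]
    - [0, 0, 0]
  jaw: [255, 255, 255, 255, 255, 255, 255, 255]

```text
clock: 10.0
tcp_pos: [0.5802, 0.0526, 0.241]
orientation: [-2.27, -1.89, 0.221]
contact_force: [-0.5, -0.9, -1.9]
grip_width: 0.0384
```

Run:
```python
from chk import *
o=chk("a7")
```

```text
10.0 tilt 13.36 roll 0.0 pt [0.5443 0.0592 0.0873] mouth [0.6096 0.0472 0.0685] fromdish 0.0392 foot [0.5771 0.0532 0.0331] 0.0722 gw 0.0384 [-0.5 -0.9 -1.9]
```

View pics/a7.png

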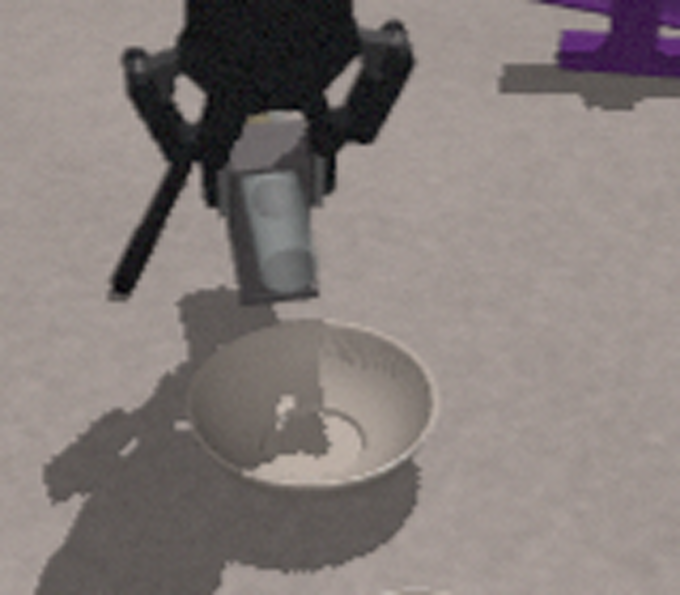

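The ball (268,195) is now visible coming forward in the tube. Hold.

Emit:
apply_moves:
  dp:
    - [0, 0, 0]
    - [0, 0, 0]
    - [0, 0, 0]
    - [0, 0, 0]
    - [0, 0, 0]
    - [0, 0, 0]
    - [0, 0, 0]
    - [0, 0, 0]
    - [0, 0, 0]
    - [0, 0, 0]
  twist:
    - [0, 0, 0]
    - [0, 0, 0]
    - [0, 0, 0]
    - [0, 0, 0]
    - [0, 0, 0]
    - [0, 0, 0]
    - [0, 0, 0]
    - [0, 0, 0]
    - [0, 0, 0]
    - [0, 0, 0]
  jaw: [255, 255, 255, 255, 255, 255, 255, 255, 255, 255]

```text
clock: 11.05
tcp_pos: [0.5801, 0.0527, 0.2414]
orientation: [-2.27, -1.891, 0.221]
contact_force: [-0.2, 0.2, -1.6]
grip_width: 0.0388
```

Run:
```python
from chk import *
o=chk("a8")
```

```text
11.05 tilt 13.33 roll 0.0 pt [0.5443 0.0593 0.0876] mouth [0.6096 0.0473 0.0688] fromdish 0.0392 foot [0.5771 0.0533 0.0335] 0.0722 gw 0.0388 [-0.2  0.2 -1.6]
```

View pics/a8.png

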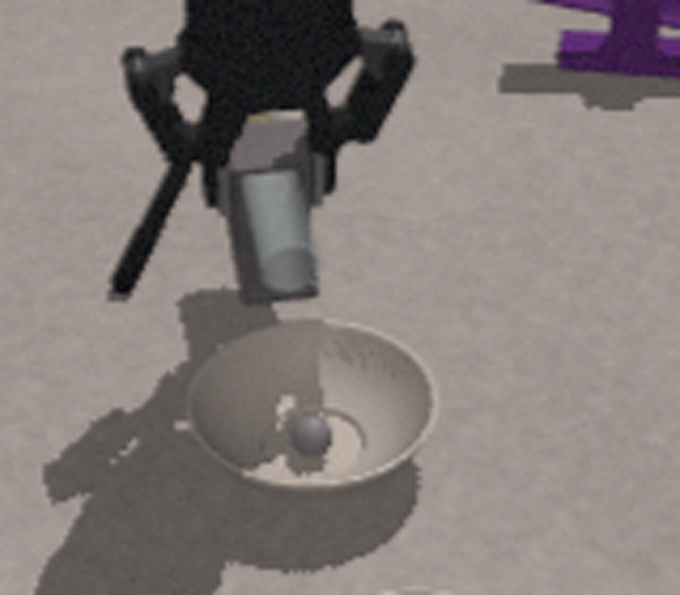

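The ball lies in the dish at (311,436), and the brass slug is still visible behind the clip (260,118). Next: level the tube while lifting, then carry it back to its old spot.

Run:
```python
from chk import *
o=r.get_obs()
g0=np.array(o["tcp_pos"])+.155*Ro.from_rotvec(o["orientation"]).as_matrix()[:,2]
G1=g0+[-.03,.03,.04]; N=8
rows(o,[g0+(G1-g0)*k/N for k in range(1,N+1)],[tgt(-10.2,13.3*(1-k/N)) for k in range(1,N+1)])
```

```text
[[0.03, -0.08, -0.03], [0.02, -0.08, -0.03], [0.03, -0.08, -0.04], [0.02, -0.08, -0.03], [0.03, -0.08, -0.04], [0.02, -0.08, -0.04], [0.03, -0.08, -0.04], [0.02, -0.07, -0.04]]
[[-0.014, -0.0, -0.002], [-0.014, -0.0, 0.0], [-0.014, -0.0, 0.0], [-0.014, -0.0, 0.0], [-0.013, -0.0, 0.0], [-0.014, -0.0, 0.0], [-0.014, -0.0, 0.0], [-0.014, -0.0, 0.0]]
```

Emit:
apply_moves:
  dp:
    - [0.02, -0.08, -0.03]
    - [0.02, -0.08, -0.03]
    - [0.03, -0.08, -0.04]
    - [0.02, -0.08, -0.03]
    - [0.03, -0.08, -0.04]
    - [0.02, -0.08, -0.04]
    - [0.03, -0.08, -0.04]
    - [0.02, -0.07, -0.04]
    - [0, 0, 0]
  twist:
    - [-0.014, 0, -0.002]
    - [-0.014, 0, 0]
    - [-0.014, 0, 0]
    - [-0.014, 0, 0]
    - [-0.013, 0, 0]
    - [-0.013, 0, 0]
    - [-0.013, 0, 0]
    - [-0.013, 0, 0]
    - [0, 0, 0]
  jaw: [255, 255, 255, 255, 255, 255, 255, 255, 255]

```text
clock: 12.0
tcp_pos: [0.5074, 0.0922, 0.2901]
orientation: [2.399, 2.014, 0.016]
contact_force: [0.3, -0.1, -1.3]
grip_width: 0.0382
```

Run:
```python
from chk import *
o=chk("a9")
d,w=delta(o,(.477,.215,.12),tgt(-10.2)); print((d/.12).round(3),(w/120).round(4),w.round(1))
```

```text
12.0 tilt -0.77 roll 0.11 pt [0.5095 0.0921 0.1321] mouth [0.5775 0.0802 0.13  ] fromdish 0.0803 foot [0.5545 0.0843 0.0877] 0.1029 gw 0.0382 [ 0.3 -0.1 -1.3]
[ 0.964 -0.429  0.122] [ 0.0064 -0.001   0.0018] [ 0.8 -0.1  0.2]
```

View pics/a9.png

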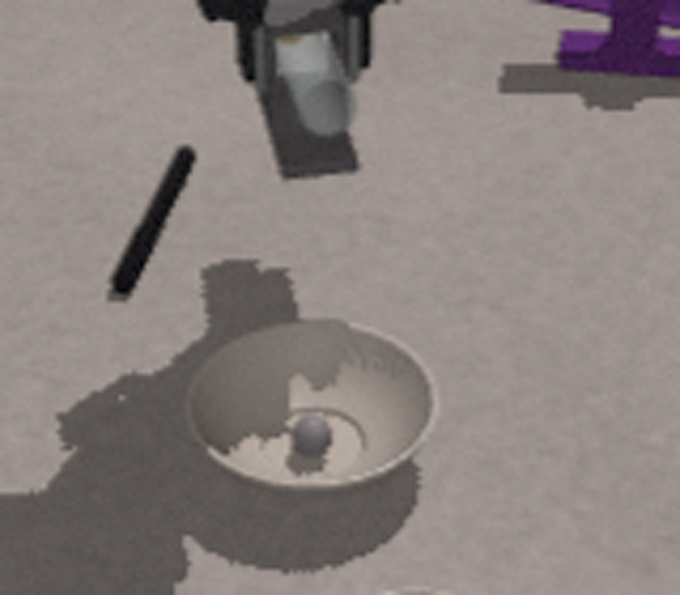

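The ball rests mid-dish (311,436) and the tube is level again. Carry it back.

Emit:
apply_moves:
  dp:
    - [0.04, -0.02, 0.01]
    - [0.07, -0.03, 0.01]
    - [0.09, -0.04, 0.01]
    - [0.1, -0.05, 0.02]
    - [0.1, -0.05, 0.02]
    - [0.1, -0.05, 0.02]
    - [0.1, -0.05, 0.02]
    - [0.1, -0.04, 0]
    - [0.08, -0.04, 0]
    - [0.07, -0.03, 0]
    - [0.05, -0.02, 0]
    - [0.02, -0.01, 0]
    - [0, 0, 0]
    - [0, 0, 0]
  twist:
    - [0.001, 0, 0]
    - [0.001, 0, 0]
    - [0.001, 0, 0]
    - [0.001, 0, 0]
    - [0, 0, 0]
    - [0, 0, 0]
    - [0, 0, 0]
    - [0, 0, 0]
    - [0, 0, 0]
    - [0, 0, 0]
    - [0, 0, 0]
    - [0, 0, 0]
    - [0, 0, 0]
    - [0, 0, 0]
  jaw: [255, 255, 255, 255, 255, 255, 255, 255, 255, 255, 255, 255, 255, 255]

```text
clock: 13.45
tcp_pos: [0.4757, 0.2204, 0.2734]
orientation: [-2.405, -2.014, -0.003]
contact_force: [0.3, -0.4, -1.4]
grip_width: 0.0385
```

Run:
```python
from chk import *
o=chk()
d,w=delta(o,(.477,.218,.055),tgt(-10.2)); print((d/.12).round(3),(w/120).round(4),w.round(1))
f=r.grab_frame("scene");cv2.imwrite("pics/b1.png",cv2.resize(f["color"][110:310,260:480],(660,600),interpolation=cv2.INTER_CUBIC)[:,:,::-1])
```

```text
13.45 tilt 0.12 roll 0.23 pt [0.4755 0.2211 0.1154] mouth [0.5434 0.209  0.1123] fromdish 0.1968 foot [0.5197 0.2134 0.0703] 0.2139 gw 0.0385 [ 0.3 -0.4 -1.4]
[-0.02   0.015  0.528] [-0.001  -0.0019  0.0008] [-0.1 -0.2  0.1]
```

View pics/b1.png

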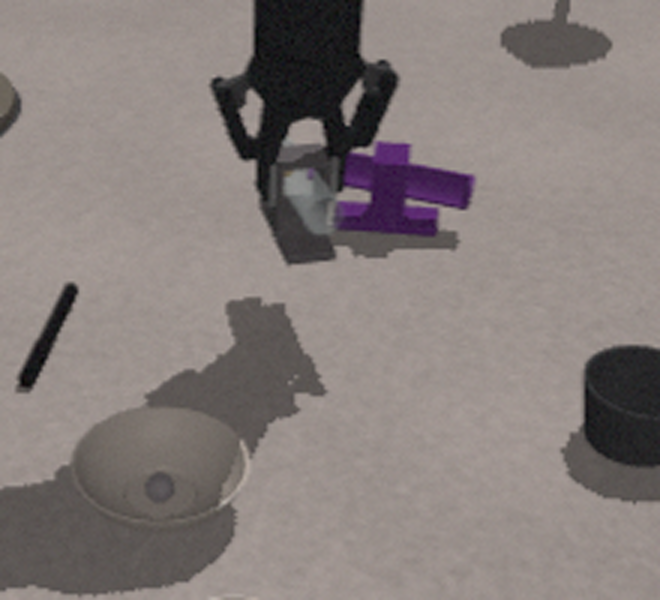

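The tube hangs over its old place at (300,225), and the ball shows in the dish at (160,487). It stood at TCP z ≈ 0.203, so I lower to just above that first.

Emit:
apply_moves:
  dp:
    - [-0.01, 0.01, 0.08]
    - [-0.01, 0, 0.1]
    - [0, 0, 0.1]
    - [0, 0, 0.08]
    - [0, 0, 0.06]
    - [0, 0, 0.04]
    - [0, 0, 0]
  twist:
    - [0, -0.001, 0]
    - [0, -0.001, 0]
    - [0, 0, 0]
    - [0, 0, 0]
    - [0, 0, 0]
    - [0, 0, 0]
    - [0, 0, 0]
  jaw: [255, 255, 255, 255, 255, 255, 255]

```text
clock: 14.2
tcp_pos: [0.4765, 0.2154, 0.2117]
orientation: [-2.411, -2.012, 0.008]
contact_force: [-0.1, -0.1, -1.6]
grip_width: 0.0385
```

Run:
```python
from chk import *
o=chk()
```

```text
14.2 tilt 0.24 roll -0.17 pt [0.4758 0.215  0.0537] mouth [0.5437 0.2027 0.0504] fromdish 0.1913 foot [0.5199 0.2069 0.0085] 0.2086 gw 0.0385 [-0.1 -0.1 -1.6]
```

Emit:
apply_moves:
  dp:
    - [0, 0, 0.02]
    - [0, 0, 0.02]
    - [0, 0, 0.015]
    - [0, 0, 0.015]
    - [0, 0, 0]
  twist:
    - [0, 0, 0]
    - [0, 0, 0]
    - [0, 0, 0]
    - [0, 0, 0]
    - [0, 0, 0]
  jaw: [255, 255, 255, 255, 255]

```text
clock: 14.7
tcp_pos: [0.4769, 0.216, 0.2036]
orientation: [-2.411, -2.013, 0.005]
contact_force: [-0.7, -0.3, -1.9]
grip_width: 0.0387
```

Run:
```python
from chk import *
o=chk()
```

```text
14.7 tilt 0.14 roll -0.09 pt [0.4765 0.2158 0.0456] mouth [0.5444 0.2035 0.0424] fromdish 0.1916 foot [5.207e-01 2.077e-01 5.000e-04] 0.2088 gw 0.0387 [-0.7 -0.3 -1.9]
```

Emit:
apply_moves:
  dp:
    - [0, 0, 0.01]
    - [0, 0, 0.01]
    - [0, 0, 0]
  twist:
    - [0, 0, 0]
    - [0, 0, 0]
    - [0, 0, 0]
  jaw: [255, 255, 255]

```text
clock: 15.0
tcp_pos: [0.477, 0.2165, 0.2034]
orientation: [2.41, 2.013, -0.004]
contact_force: [0.3, -0.4, -2.6]
grip_width: 0.0383
```

Run:
```python
from chk import *
o=chk()
```

```text
15.0 tilt 0.03 roll -0.15 pt [0.4768 0.2161 0.0454] mouth [0.5447 0.2038 0.0424] fromdish 0.1917 foot [5.210e-01 2.079e-01 4.000e-04] 0.2087 gw 0.0383 [ 0.3 -0.4 -2.6]
```

Emit:
apply_moves:
  dp:
    - [0, 0, 0.02]
    - [0, 0, 0.01]
    - [0, 0, 0]
  twist:
    - [0, 0, 0]
    - [0, 0, 0]
    - [0, 0, 0]
  jaw: [255, 255, 255]

```text
clock: 15.3
tcp_pos: [0.4768, 0.2172, 0.2033]
orientation: [2.408, 2.011, -0.003]
contact_force: [-0.3, -0.3, -2.3]
grip_width: 0.0385
```

Run:
```python
from chk import *
o=chk()
```

```text
15.3 tilt -0.14 roll -0.25 pt [0.4771 0.2165 0.0453] mouth [0.545  0.2042 0.0425] fromdish 0.1918 foot [5.214e-01 2.082e-01 4.000e-04] 0.2087 gw 0.0385 [-0.3 -0.3 -2.3]
```

Height now equals the original standing height (0.203), so I release.

Emit:
apply_moves:
  dp:
    - [0, 0, 0]
    - [0, 0, 0]
    - [0, 0, 0]
    - [0, 0, 0]
    - [0, 0, 0]
    - [0, 0, 0]
    - [0, 0, 0]
    - [0, 0, 0]
    - [0, 0, 0]
    - [0, 0, 0]
  twist:
    - [0, 0, 0]
    - [0, 0, 0]
    - [0, 0, 0]
    - [0, 0, 0]
    - [0, 0, 0]
    - [0, 0, 0]
    - [0, 0, 0]
    - [0, 0, 0]
    - [0, 0, 0]
    - [0, 0, 0]
  jaw: [120, 110, 100, 80, 60, 30, 0, 0, 0, 0]

```text
clock: 16.3
tcp_pos: [0.4773, 0.2174, 0.2028]
orientation: [2.408, 2.011, -0.001]
contact_force: [0.1, 0.1, 1.0]
grip_width: 0.0854
```

Run:
```python
from chk import *
o=chk()
f=r.grab_frame("scene");cv2.imwrite("pics/b2.png",cv2.resize(f["color"][110:310,260:480],(660,600),interpolation=cv2.INTER_CUBIC)[:,:,::-1])
```

```text
16.3 tilt -0.14 roll -0.18 pt [0.4776 0.2168 0.0448] mouth [0.5455 0.2045 0.042 ] fromdish 0.1919 foot [ 5.219e-01  2.086e-01 -1.000e-04] 0.2087 gw 0.0854 [0.1 0.1 1. ]
```

View pics/b2.png

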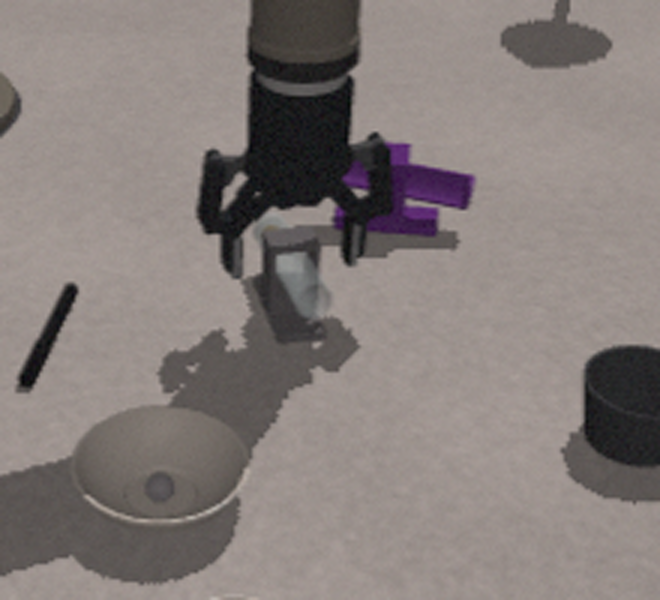

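The tube stands free on its foot (295,285) with both fingers clear, and the ball is in the dish (160,487). Retreat straight up, then away toward −y for a clear top view.

Emit:
apply_moves:
  dp:
    - [0, 0, -0.05]
    - [0, 0, -0.1]
    - [0, 0, -0.15]
    - [0, 0, -0.2]
    - [0, 0, -0.2]
    - [0, 0, -0.2]
    - [0, 0, -0.2]
    - [0, 0, -0.2]
    - [-0.15, 0, 0]
    - [-0.2, 0, 0]
    - [-0.2, 0, 0]
    - [-0.2, 0, 0]
    - [-0.2, 0, 0]
    - [-0.2, 0, 0]
    - [-0.2, 0, 0]
    - [-0.2, 0, 0]
    - [-0.2, 0, 0]
    - [-0.2, 0, 0]
    - [-0.1, 0, 0]
    - [0, 0, 0]
  twist:
    - [0, 0, 0]
    - [0, 0, 0]
    - [0, 0, 0]
    - [0, 0, 0]
    - [0, 0, 0]
    - [0, 0, 0]
    - [0, 0, 0]
    - [0, 0, 0]
    - [0, 0, 0]
    - [0, 0, 0]
    - [0, 0, 0]
    - [0, 0, 0]
    - [0, 0, 0]
    - [0, 0, 0]
    - [0, 0, 0]
    - [0, 0, 0]
    - [0, 0, 0]
    - [0, 0, 0]
    - [0, 0, 0]
    - [0, 0, 0]
  jaw: [0, 0, 0, 0, 0, 0, 0, 0, 0, 0, 0, 0, 0, 0, 0, 0, 0, 0, 0, 0]

```text
clock: 18.35
tcp_pos: [0.4288, -0.0283, 0.3835]
orientation: [2.392, 2.017, 0.017]
contact_force: [-0.2, -0.2, 0.2]
grip_width: 0.0851
```

Run:
```python
from chk import *
f=r.grab_frame("top");cv2.imwrite("pics/b3.png",cv2.resize(f["color"][150:360,140:420],(800,600),interpolation=cv2.INTER_CUBIC)[:,:,::-1])
P=cloud(f); print(P[300,242],P[210,336]); print(r.get_obs()["clock"])
```

```text
[0.4788763  0.22021203 0.06908252] [0.64910164 0.04175195 0.02623152]
18.4
```

View pics/b3.png

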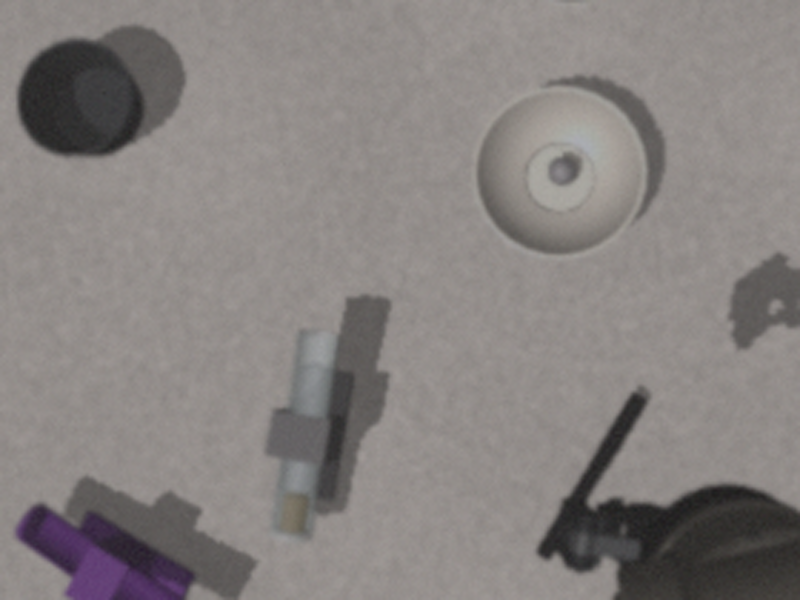

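The ball is in the dish centre (562,170), the slug is at the closed end of the tube (295,513), and the clip top is at 69 mm, so the tube stands flat. Handing in.

```bash
python3 -c "
from bench import r
print(r.hand_in())"
```

```text
the job is handed in; nothing more can be done
None
```

The job is done and handed in at about 18.4 s; the hand-in itself reports no verdict. I gripped the longer clear tube by its clip and held the mouth over the larger white dish. At about 13° of tilt the ball rolled out into the dish. I then levelled the tube, stood it on its foot close to its original spot, let go and moved the arm away.

**Last checks, from the final top view:**
- **Ball:** it lies near the dish centre, with its top measured at 26 mm.
- **Slug:** it is still at the closed end of the tube.
- **Tube:** the clip top is at 69 mm against a nominal 68 mm, so it stands flat and free on the bench.
- **Gripper:** it is open, well clear of everything, and contact forces are near zero.

**One disagreement:** when I set the tube down, the last small downward steps showed no clear contact force. I released on the height instead, since the tool was back at the height where it had gripped the standing tube. The pictures afterwards show the tube standing properly.

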